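Push a filter tube home in the rinse-water filter head

ROBOT

A 7-joint arm with a two-finger parallel gripper is mounted at the origin on a cart in front of the work surface, level with it; the furniture and walls round the work are solid. World frame = base frame: x ahead of the robot, y to its left, z up, the work surface at z = 0. Lengths are in m, angles in rad, forces in N, time in s.
With the tool pointing down it reaches from about 0.425 to 0.925 m from the base axis. Payload 6.8 kg.
Tool frame: the origin (TCP) lies on the centre line of the jaws, within the pads' length; the fingertips stand 25 mm ahead of it and the grasp point (between the pads) lies 6 mm ahead of it; z points along the fingers, y is the line along which they close (so a half turn about z gives the same grasp; the last joint's range is limited). The gripper opens to 85 mm and grips with 20 to 120 N. Pads are 22 mm wide; open, the fingers measure 114 mm over their backs; the gripper's body (76 mm by 85 mm) begins 54 mm behind the grasp point. The pads swing forward as they close: fully open they stand 13 mm farther back than shut.
Start: joints at [-1.262, 0.477, 0.022, 1.555, -0.011, 1.109, -0.083], TCP at [0.273, 0.617, 0.256] pointing down, gripper open.
Joint ranges: [-2.96, 2.96], [-0.34, 2.1], [-1.41, 1.46], [0.24, 2.44], [-1.37, 4.51], [0.17, 1.92], [-2.96, 2.96]. Speed limits (rad/s): [2.39, 2.39, 3.14, 3.14, 3.14, 3.14, 3.14].

INTERFACE

Orientations are given as a rotation vector (axis times angle).
In Python, from bench import telemetry, grab_frame, job gives the robot as it stands.
- The arm moves only by the tool apply_moves, never from a script. Its argument "rows" is a list of rows, each a list of 2 entries, a list of its own where there are three numbers: the shift along the tool's x, y, z each as a share of 250 mm, from -1 to 1, then the turn, a rotation vector about the tool's x, y, z each as a share of pi rad, from -1 to 1. A call has 1 to 10 rows; each row is the pose to reach, as a shift and turn from the pose commanded when the call began, along the tool's axes at that moment, turning the shorter way round; what a row does not reach only later rows make up. A row lasts 1/8 s, in which the tool goes at most 62.5 mm and 10.7 degrees, less where a joint would pass 70% of its speed; a pose out of reach is approached as far as the arm can. A call with a number of a shift or a turn outside -1 to 1 is refused whole. A call with a gripper value outside its range is refused whole. "jaw" is the gripper's target within -1 to 1 (fully open at 1, half-way at 0, shut at -1), set as the call begins (left out, the last holds). The fingers move at their own pace and stop on an object; "newtons" is the grip in N (left out, the last holds). Time passes only in rows, so rows that repeat a pose let the fingers close. It gives the time, the measured TCP pose, the force, the opening and the grip force at its end, in the units of the state.
- telemetry.get_obs(): the state, without advancing time (a new reading comes with each control period).
- grab_frame(name): name is "scene" or "top"; returns a dict with "frame" (384x512x3 uint8, red, green, blue), "vertical_fov" (degrees; the focal length in pixels is half the picture's height over the tangent of half this angle, whatever the lens; pixels are square), "cx", "cy" (the principal point, pixels), "origin" and "attitude" of the camera in the world. Camera axes: x right, y up, looking along -z (the intrinsics and any distortion apply to the point x, -y, -z); pixel columns grow to the right and rows downward; lengths in m; the calibration is good to about 2 mm. A picture is of the moment at which its call begins. There is no depth.
- job.hand_in(): hands the job in; it is judged then, once.
The state is a dict: "clock": time; "joints": joint angles; "qvel": joint speeds; "tau": joint torques, N m; "tcp_pos": TCP position; "orientation": TCP orientation; "contact_force": force on the tool from outside, world axes, zero at the start; "moment": the same for the moment, N m; "grip_width": finger opening in m; "gripper_force": force on a finger pad.
Only numpy, scipy, OpenCV 4.12 (cv2) and the standard library are available. Lean on these libraries where they do the work, as an engineer would, in place of code of your own. Each camera call takes 0.05 s, during which the arm holds its last target. There are 200 camera calls.

TASK

Fit the filter tube to the rinse-water filter head: pull it out of its white holder block and push its steel spigot straight down into the push-fit collar, on past the stiff seal until it really bottoms inside, then let go and leave it standing there. Press firmly but do not ram it or force it once it has bottomed, and do not knock over or push about the bottles and the jar around it.

Things in the scene. Friction and masses are not known exactly. Their poses are not given: they have to be found in the camera images.
- filter_tube: Loose rigid filter tube, 50 to 85 g, 120 mm tall, upright at the start. Below: steel spigot 12 mm in diameter, 60 mm long, its lowest 5 mm tapering to 8.6 mm; then a white flange 29 mm wide (60 to 64 mm above the foot); then a white cylinder 24 mm in diameter (64 to 120 mm above the foot), to grip it by. Origin: centre of the spigot's foot; z points up along its axis.
- filter_head: Filter head, fixed: aluminium base plate 70 x 88 x 8 mm, on it a grey block 50 x 50 mm up to z = 52 mm and a black round collar 33 mm wide up to 60 mm; steel hose nipples stick out at the two y sides to 46 mm from the axis. Vertical bore in the middle. Origin: centre of the underside, z up. Never press the foot on its stop with over 40 N, nor ram the tube against the rest of it.
- collar_mouth (a point): Centre of the collar's upper rim, 60 mm above the bench, where the spigot goes in; 20 mm wide for the first 8 mm, then the bore is 14 mm wide. The rigid stop that the foot must rest on lies somewhere 25 to 46 mm below this rim: its depth differs from one head to the next and is not measured, it must be felt: the push rises steeply there.
- seal (a point): Centre of the seal inside the bore, 16 mm below the rim: four sprung rubber pads that leave 10 mm open. The spigot spreads them: with its foot 17 to 22 mm below the rim the push rises to about 8 to 14 N, then falls to a lighter drag (under 12 N) once the taper is through. This drag also holds the tube when it is let go. It is not yet home there.
- holder: White holder block, fixed to the bench, 60 x 90 x 45 mm, with two round holes along its y axis, 35 mm deep and 15 mm wide; the tube stands in one, the other is empty. Origin: centre of its underside, z up.
- holder_hole (a point): Centre of the upper mouth (45 mm above the bench) of the hole in which the tube stands at the start; the tube's foot rests on the hole's floor 10 mm above the bench.
- jar: Bystander: glass staining jar with black lid, 67 mm wide, 114 mm tall, standing behind the work to the right. Origin: centre of its underside.
- dropper: Bystander: small dropper bottle with a black cap, 25 mm wide, 70 mm tall, standing behind the work. Origin: centre of its underside.
- buffer: Bystander: small dropper bottle with a white cap, 25 mm wide, 75 mm tall, standing behind the work to the left. Origin: centre of its underside.
Not all that is in view belongs to the job. What is shaped like the filter_tube but blue or turquoise is not meant.

How it is judged:
On the way, in this order (a step that is already met when the one before it is completed fails the run):
1. the tube has been pulled clear of the holder (height (world z) of filter_tube above 0.05 m and contact force between filter_tube and holder below 0.1 N), for 0.2 s.
2. the tube has been pushed past the seal until its foot is on the stop (z of bore_seat_c0 in the frame of filter_tube above -0.0045 m and horizontal distance between filter_tube and collar_mouth below 0.004 m and z of filter_tube in the frame of collar_mouth below -0.022 m and angle between the z axis of filter_tube and the z axis of filter_head, either way round below 0.12 rad), for 0.2 s.
At the end, for the whole second after the job is handed in: The tube stands upright in the collar (within 0.12 rad of the bore and 4 mm of its centre), its foot at most 1.5 mm off the inner stop (the top of the 6 mm tall plug bore_seat in the bore), released and at rest (all of step 2 and linear speed of filter_tube below 0.01 m/s and contact force between the fingers and filter_tube below 0.1 N); the robot touches nothing.
It fails at once if the foot is pressed on the stop with more than 40 N, or the contact forces of collar, bore and seal on the tube (the pads alone squeeze it with up to 40 N in sum) pass 80 N (contact force between filter_tube and filter_head above 80 N or contact force between filter_tube and bore_seat_c0 above 40 N).
It fails at once if a bystander is moved by more than 30 mm or knocked over (distance of any of jar, dropper, buffer from where it was at the start of the episode above 0.03 m or angle between any of jar, dropper, buffer's own z axis and vertical above 0.5 rad).
It also fails if it takes over 38 s, if anything falls off the work surface, if the arm or the gripper's body presses on something with over 40 N, if the wrist force passes 120 N, or if a joint passes its speed limit or range.

## Working session

There is one attempt and no reset: what is moved stays moved. The work goes in short steps, Python scripts to look and compute and a tool call to move; the robot and the scene stay as the last step left them, time stands still between calls to the robot, and variables do not carry over. Pictures are saved under pics/ and viewed, at most 10 in all, crops included, and the job is handed in when it is done.

Besides the shell and the picture viewer there is one more tool, called after "Call:" as name(argument=value, ...) on one line, values as JSON. apply_moves: Moves the arm, as the interface text tells. Its arguments: {"type":"object","properties":{"rows":{"type":"array"},"jaw":{"type":"number"},"newtons":{"type":"number"}},"required":["rows"]}

```bash
mkdir -p pics; ls; python3 - <<'E'
from bench import telemetry, grab_frame
import cv2,numpy as np
o=telemetry.get_obs()
print({k:np.round(v,3).tolist() for k,v in o.items()})
for n in ("scene","top"):
    f=grab_frame(n)
    cv2.imwrite(f"pics/{n}0.png",f["frame"][:,:,::-1])
    np.savez(f"{n}0.npz",**f)
    print(n,{k:(np.round(v,4).tolist() if not isinstance(v,(str,dict)) else v) for k,v in f.items() if k!="frame"})
E
```

```text
pics
{'clock': 0.0, 'joints': [-1.262, 0.478, 0.022, 1.556, -0.012, 1.109, -0.083], 'qvel': [0.001, -0.001, 0.001, 0.001, -0.001, -0.0, -0.002], 'tau': [-0.0, -59.645, 1.607, -28.121, 0.012, 0.009, 0.0], 'tcp_pos': [0.273, 0.617, 0.255], 'orientation': [-0.65, -3.073, 0.003], 'contact_force': [-0.095, -0.265, 0.44], 'moment': [-0.013, -0.005, -0.014], 'gripper_force': 0.0, 'grip_width': 0.085}
scene {'vertical_fov': 52.7004, 'cx': 257.9771, 'cy': 193.2651, 'origin': [-0.0233, 0.5221, 0.4286], 'attitude': [0.5368, -1.2755, -2.0275]}
top {'vertical_fov': 54.3747, 'cx': 253.8197, 'cy': 199.5955, 'origin': [0.4499, -0.0354, 0.9068], 'attitude': [0.1168, -0.0507, -1.5413]}
```

View pics/scene0.png

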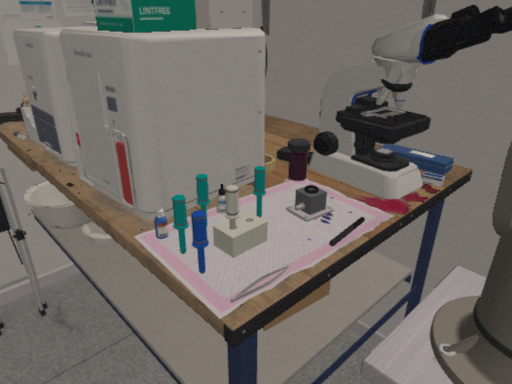

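View pics/top0.png

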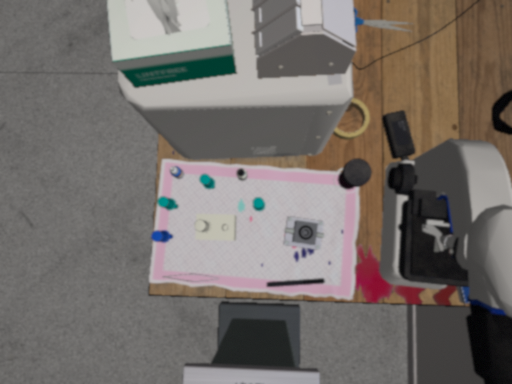

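The scene view shows the white tube at about (232,200) in the holder, and the head at (311,198). In the top view the tube is near (202,225), the empty hole at (225,227) and the head at (306,233). Blue and turquoise lookalikes stand around them. I'll enlarge both areas and project a first estimate.

```bash
cat > h.py <<'E'
import numpy as np,cv2
from scipy.spatial.transform import Rotation as R
class Cam:
    def __init__(s,f):
        s.f=f; s.o=np.array(f["origin"]); s.R=R.from_rotvec(f["attitude"]).as_matrix()
        s.F=192/np.tan(np.radians(float(f["vertical_fov"]))/2); s.cx=float(f["cx"]); s.cy=float(f["cy"])
    def ray(s,u,v): return s.R@np.array([(u-s.cx)/s.F,-(v-s.cy)/s.F,-1])
    def plane(s,u,v,z):
        d=s.ray(u,v); return s.o+d*(z-s.o[2])/d[2]
    def px(s,p):
        q=s.R.T@(np.array(p)-s.o); return np.array([s.cx+s.F*q[0]/-q[2], s.cy+s.F*q[1]/q[2]])
def load(n): return Cam(dict(np.load(n)))
def tri(c1,a,c2,b):
    d1,d2=c1.ray(*a),c2.ray(*b); t=np.linalg.lstsq(np.c_[d1,-d2],c2.o-c1.o,rcond=None)[0]
    p,q=c1.o+d1*t[0],c2.o+d2*t[1]; return (p+q)/2,np.linalg.norm(p-q)
E
python3 - <<'E'
from h import *
T,S=load("top0.npz"),load("scene0.npz")
print(list(T.f))
for n,p,z in [("tube",(202,225),.130),("hole",(225,227),.045),("head",(306,233),.06),("jar",(355,173),.114),("dropper",(242,173),.07),("buffer",(176,172),.075),("tq1",(258,204),.12),("tq2",(207,181),.12),("tq3",(166,203),.12),("blue",(161,236),.12)]:
    w=T.plane(*p,z); print(n,w.round(4),S.px(w).round(1))
a=cv2.resize(T.f["frame"][190:260,180:340],None,fx=5,fy=5,interpolation=cv2.INTER_CUBIC)
cv2.imwrite("pics/c_top.png",a[:,:,::-1])
b=cv2.resize(S.f["frame"][165:265,190:340],None,fx=5,fy=5,interpolation=cv2.INTER_CUBIC)
cv2.imwrite("pics/c_scene.png",b[:,:,::-1])
E
```

```text
['frame', 'vertical_fov', 'cx', 'cy', 'origin', 'attitude']
tube [0.4768 0.1054 0.13  ] [233.7 185. ]
hole [0.4767 0.0671 0.045 ] [249.1 218.3]
head [ 0.4679 -0.1177  0.06  ] [312.  186.6]
jar [ 0.597  -0.2143  0.114 ] [298.4 141.4]
dropper [0.5995 0.03   0.07  ] [224.4 183. ]
buffer [0.5975 0.1803 0.075 ] [166. 202.]
tq1 [ 0.5248 -0.01    0.12  ] [260.7 167. ]
tq2 [0.5715 0.1006 0.12  ] [205.2 174.4]
tq3 [0.5219 0.1867 0.12  ] [183. 195.]
blue [0.4515 0.1935 0.12  ] [203.3 210. ]
```

View pics/c_top.png

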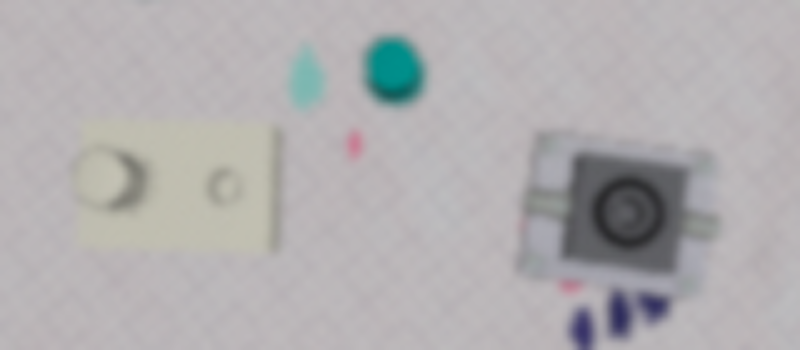

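View pics/c_scene.png

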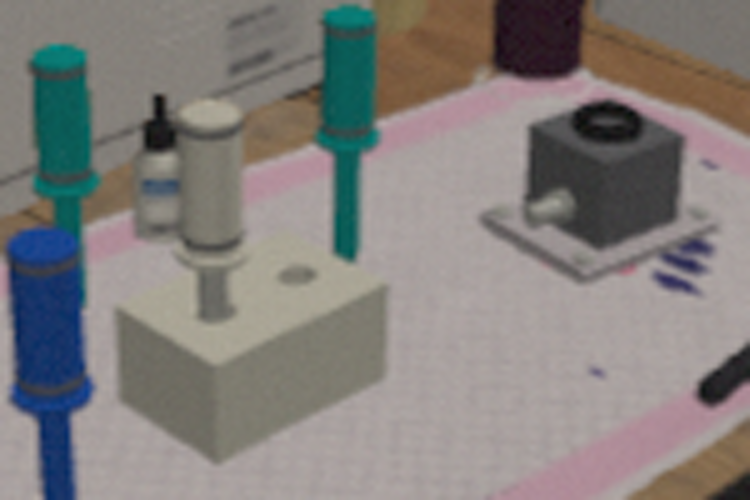

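The crops show the white cap at about (102,178) in the top crop and (211,112) in the scene crop. The collar rim is at (629,213) and (609,121), and the empty hole at (225,187) and (298,274). The holder's top face spans x 79–277 and y 122–250 in the top crop. Next I'll compute refined positions and cross-check them.

```bash
python3 - <<'E'
from h import *
T,S=load("top0.npz"),load("scene0.npz")
t=lambda x,y:(180+(x+.5)/5-.5,190+(y+.5)/5-.5)
s=lambda x,y:(190+(x+.5)/5-.5,165+(y+.5)/5-.5)
for n,a,b,z in [("cap",(102,178),(211,112),.13),("rim",(629,213),(609,121),.06),("hole",(225,187),(298,274),.045)]:
    print(n,"top",T.plane(*t(*a),z).round(4),"scene",S.plane(*s(*b),z).round(4),"tri",tri(T,t(*a),S,s(*b)))
for c in [(80,122),(274,122),(274,249),(78,249),(131,186)]: print("holder",T.plane(*t(*c),.045).round(4))
for c in [(577,152),(688,165),(676,274),(561,259)]: print("block",T.plane(*t(*c),.052).round(4))
print("nipples",T.plane(*t(527,200),.03).round(4),T.plane(*t(718,224),.03).round(4))
# masks
g=T.f["frame"].astype(int)
m=((g.max(2)<75)).astype(np.uint8); m[:, :295]=0; m[:,317:]=0; m[:222]=0; m[243:]=0
u,v=np.nonzero(m)[::-1]; print("dark",len(u),u.mean(),v.mean(),u.min(),u.max(),v.min(),v.max())
o=R.from_rotvec([-0.65,-3.073,0.003]).as_matrix(); print(o.round(3))
E
```

```text
cap top [0.4763 0.1096 0.13  ] scene [0.4725 0.1135 0.13  ] tri (array([0.47643752, 0.11010611, 0.12755569]), np.float64(0.00019859358243461825))
rim top [ 0.4697 -0.1164  0.06  ] scene [ 0.4614 -0.1076  0.06  ] tri (array([ 0.46945115, -0.11724213,  0.05415368]), np.float64(0.0009872288009211507))
hole top [0.4766 0.0681 0.045 ] scene [0.4732 0.07   0.045 ] tri (array([0.47630995, 0.06791718, 0.04295267]), np.float64(0.0011068974257879597))
holder [0.5049 0.1369 0.045 ]
holder [0.5073 0.0464 0.045 ]
holder [0.4489 0.0444 0.045 ]
holder [0.4462 0.1351 0.045 ]
holder [0.4759 0.1118 0.045 ]
block [ 0.4969 -0.0931  0.052 ]
block [ 0.4924 -0.1435  0.052 ]
block [ 0.4431 -0.1387  0.052 ]
block [ 0.4482 -0.0868  0.052 ]
nipples [ 0.4751 -0.0718  0.03  ] [ 0.4665 -0.1604  0.03  ]
dark 121 305.4297520661157 232.10743801652893 298 312 225 239
[[-0.914  0.405 -0.001]
 [ 0.405  0.914 -0.002]
 [ 0.    -0.002 -1.   ]]
```

Call:
apply_moves(rows=[[[-0.16, -0.15, 0], [0, 0, -0.014]], [[-0.32, -0.3, 0], [0, 0, -0.028]], [[-0.47, -0.46, 0], [0, 0, -0.042]], [[-0.63, -0.61, 0], [0, 0, -0.055]], [[-0.78, -0.76, 0], [0, 0, -0.069]], [[-0.78, -0.76, 0], [0, 0, -0.069]]], jaw=1)

```text
clock: 0.85
tcp_pos: [0.3767, 0.3598, 0.2561]
orientation: [0.325, 3.124, -0.003]
contact_force: [0.3, 0.8, -0.7]
grip_width: 0.0855
gripper_force: 0.0
```

Call:
apply_moves(rows=[[[-0.12, -0.18, 0], [0, 0, 0]], [[-0.24, -0.36, 0], [0, 0, 0]], [[-0.36, -0.54, 0], [0, 0, 0]], [[-0.48, -0.72, 0], [0, 0, 0]], [[-0.594, -0.896, 0.1], [0, 0, 0]], [[-0.594, -0.896, 0.15], [0, 0, 0]], [[-0.594, -0.896, 0.15], [0, 0, 0]], [[-0.594, -0.896, 0.15], [0, 0, 0]]])

```text
clock: 1.85
tcp_pos: [0.4756, 0.1175, 0.2191]
orientation: [0.309, 3.126, 0.001]
contact_force: [-0.2, 0.1, 0.3]
grip_width: 0.0854
gripper_force: 0.0
```

```bash
python3 - <<'E'
from bench import telemetry, grab_frame
from h import *
o=telemetry.get_obs(); print({k:np.round(o[k],4).tolist() for k in("clock","tcp_pos","orientation","joints")})
M=R.from_rotvec(o["orientation"]).as_matrix(); d=np.array([.476,.110,.110])-o["tcp_pos"]
print("shift",(M.T@d/.25).round(3)); print(M.round(3))
f=grab_frame("scene"); np.savez("s1.npz",**f)
b=cv2.resize(f["frame"][80:280,140:340],None,fx=3,fy=3,interpolation=cv2.INTER_CUBIC); cv2.imwrite("pics/s1.png",b[:,:,::-1])
E
```

```text
{'clock': 1.85, 'tcp_pos': [0.4756, 0.1175, 0.2191], 'orientation': [0.3092, 3.1262, 0.0011], 'joints': [-0.563, 0.2154, 0.2229, 2.0403, -0.0614, 0.8916, 1.0672]}
shift [-0.008 -0.029  0.437]
[[-0.981  0.196  0.   ]
 [ 0.196  0.981  0.001]
 [-0.     0.001 -1.   ]]
```

View pics/s1.png

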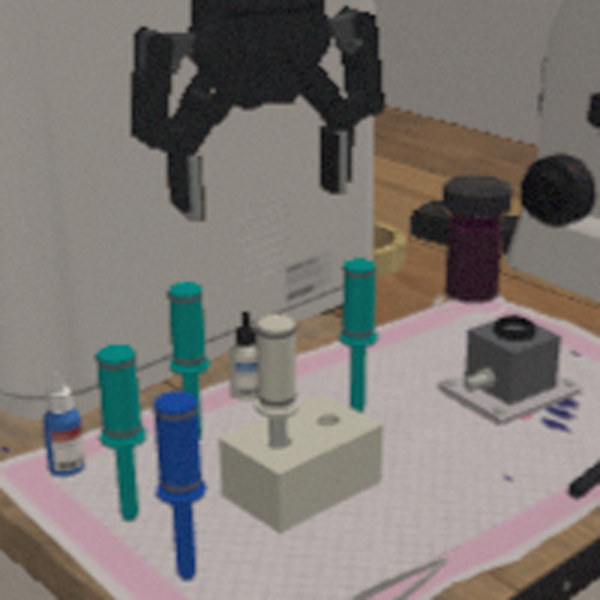

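The gripper straddles the tube from above and sits about 7 mm off in +y. I'll correct that and descend part of the way.

Call:
apply_moves(rows=[[[-0.008, -0.029, 0.06], [0, 0, 0]], [[-0.008, -0.029, 0.12], [0, 0, 0]], [[-0.008, -0.029, 0.17], [0, 0, 0]], [[-0.008, -0.029, 0.17], [0, 0, 0]], [[-0.008, -0.029, 0.17], [0, 0, 0]]])

```text
clock: 2.52
tcp_pos: [0.4764, 0.1081, 0.1763]
orientation: [0.314, 3.126, -0.0]
contact_force: [0.2, 0.4, 1.4]
grip_width: 0.0855
gripper_force: 0.0
```

Call:
apply_moves(rows=[[[0, 0.008, 0.08], [0, 0, 0]], [[0, 0.008, 0.16], [0, 0, 0]], [[0, 0.008, 0.23], [0, 0, 0]], [[0, 0.008, 0.265], [0, 0, 0]], [[0, 0.008, 0.265], [0, 0, 0]], [[0, 0.008, 0.265], [0, 0, 0]]])

```text
clock: 3.28
tcp_pos: [0.4771, 0.1101, 0.1107]
orientation: [0.314, 3.125, 0.001]
contact_force: [-0.2, 0.5, 0.9]
grip_width: 0.0853
gripper_force: 0.0
```

```bash
python3 - <<'E'
from bench import telemetry, grab_frame
from h import *
o=telemetry.get_obs(); print({k:np.round(o[k],4).tolist() for k in("clock","tcp_pos","orientation","contact_force")})
f=grab_frame("scene"); np.savez("s2.npz",**f); g=grab_frame("top"); np.savez("t2.npz",**g)
b=cv2.resize(f["frame"][120:270,160:310],None,fx=4,fy=4,interpolation=cv2.INTER_CUBIC); cv2.imwrite("pics/s2.png",b[:,:,::-1])
E
```

```text
{'clock': 3.275, 'tcp_pos': [0.4771, 0.1101, 0.1107], 'orientation': [0.3138, 3.1248, 0.0009], 'contact_force': [-0.2002, 0.4576, 0.9293]}
```

View pics/s2.png

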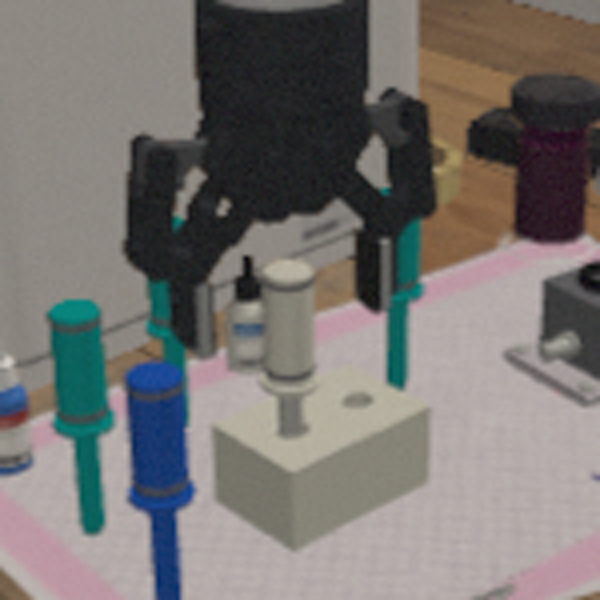

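The tube sits between the pads and well centred, with the cap at (289,275) and the pad faces at 210 and 358. I'll close now.

Call:
apply_moves(rows=[[[0, 0, 0], [0, 0, 0]], [[0, 0, 0], [0, 0, 0]], [[0, 0, 0], [0, 0, 0]], [[0, 0, 0], [0, 0, 0]], [[0, 0, 0], [0, 0, 0]], [[0, 0, 0], [0, 0, 0]], [[0, 0, 0], [0, 0, 0]], [[0, 0, 0], [0, 0, 0]]], jaw=-1, newtons=60)

```text
clock: 4.38
tcp_pos: [0.4767, 0.11, 0.1102]
orientation: [0.314, 3.126, 0.0]
contact_force: [-1.4, 0.1, 4.6]
grip_width: 0.0227
gripper_force: 58.5
```

Call:
apply_moves(rows=[[[0, 0, -0.03], [0, 0, 0]], [[0, 0, -0.08], [0, 0, 0]], [[0, 0, -0.15], [0, 0, 0]], [[0, 0, -0.22], [0, 0, 0]], [[0, 0, -0.29], [0, 0, 0]], [[0, 0, -0.34], [0, 0, 0]], [[0, 0, -0.36], [0, 0, 0]], [[0, 0, -0.36], [0, 0, 0]], [[0, 0, -0.36], [0, 0, 0]]])

```text
clock: 5.5
tcp_pos: [0.4762, 0.1099, 0.1995]
orientation: [-0.313, -3.125, 0.001]
contact_force: [0.8, -0.5, 0.1]
grip_width: 0.0226
gripper_force: 58.7
```

Call:
apply_moves(rows=[[[-0.01, -0.07, 0], [0, 0, 0]], [[-0.04, -0.22, 0], [0, 0, 0]], [[-0.07, -0.38, 0], [0, 0, 0]], [[-0.1, -0.54, 0], [0, 0, 0]], [[-0.12, -0.7, 0], [0, 0, 0]], [[-0.14, -0.82, 0], [0, 0, 0]], [[-0.154, -0.89, 0], [0, 0, 0]], [[-0.154, -0.893, 0], [0, 0, 0]], [[-0.154, -0.893, 0], [0, 0, 0]], [[-0.154, -0.893, 0], [0, 0, 0]]])

```text
clock: 6.75
tcp_pos: [0.4699, -0.1156, 0.1999]
orientation: [-0.311, -3.126, -0.0]
contact_force: [0.8, -0.4, 0.2]
grip_width: 0.023
gripper_force: 58.7
```

```bash
python3 - <<'E'
from bench import telemetry, grab_frame
from h import *
o=telemetry.get_obs(); print({k:np.round(o[k],4).tolist() for k in("clock","tcp_pos","orientation","contact_force")})
f=grab_frame("scene"); np.savez("s3.npz",**f); g=grab_frame("top"); np.savez("t3.npz",**g)
b=cv2.resize(f["frame"][90:220,240:380],None,fx=4,fy=4,interpolation=cv2.INTER_CUBIC); cv2.imwrite("pics/s3.png",b[:,:,::-1])
E
```

```text
{'clock': 6.75, 'tcp_pos': [0.4699, -0.1156, 0.1999], 'orientation': [-0.3112, -3.1258, -0.0004], 'contact_force': [0.7869, -0.3735, 0.1922]}
```

View pics/s3.png

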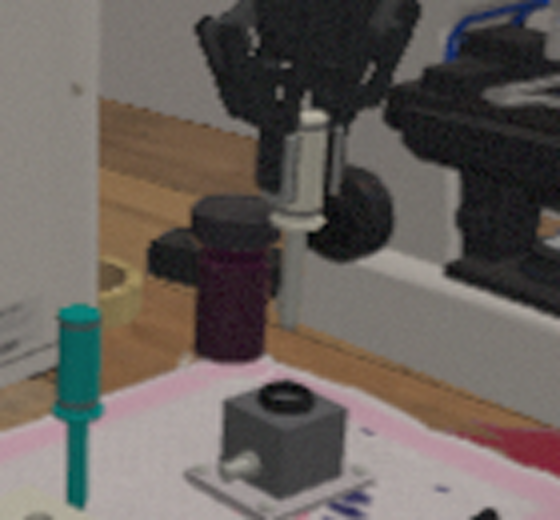

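The tube hangs clear above the collar, with cap top at (313,118), flange at (299,218) and foot at (288,327), and it seems to lean. I'll check that against projected verticals.

```bash
python3 - <<'E'
from h import *
S=load("s3.npz")
s=lambda x,y:np.array((240+(x+.5)/4-.5,90+(y+.5)/4-.5))
c=lambda p:((p-(240,90)+.5)*4-.5).round(1)
for z in(.22,.16,.10,.06): print(z,c(S.px([.4695,-.1165,z])))
for x in(.001,): print("dx10",c(S.px([.4795,-.1165,.1])),"dy10",c(S.px([.4695,-.1065,.1])))
print("teal",c(S.px([.5248,-.01,.12])),c(S.px([.5248,-.01,0])))
# axis of the grasped tube from mask: bright, low-chroma pixels, per row centre
I=cv2.resize(S.f["frame"][90:220,240:380],None,fx=4,fy=4,interpolation=cv2.INTER_CUBIC)
for y in range(235,330,8):
    print(y,[tuple(I[y,x]) for x in range(260,324,8)][::1] if y in(267,) else "")
E
```

```text
0.22 [307.2 109.4]
0.16 [298.8 219.2]
0.1 [291.  322.3]
0.06 [286.  387.7]
dx10 [277.1 317.3] dy10 [279.4 327. ]
teal [ 84.2 309.6] [ 81.6 507.3]
235 
243 
251 
259 
267 [(np.uint8(46), np.uint8(17), np.uint8(37)), (np.uint8(58), np.uint8(39), np.uint8(44)), (np.uint8(34), np.uint8(33), np.uint8(32)), (np.uint8(88), np.uint8(86), np.uint8(80)), (np.uint8(109), np.uint8(108), np.uint8(102)), (np.uint8(110), np.uint8(108), np.uint8(100)), (np.uint8(122), np.uint8(117), np.uint8(109)), (np.uint8(122), np.uint8(118), np.uint8(112))]
275 
283 
291 
299 
307 
315 
323
```

Allowing for the finger hiding part of the cap, the tube is upright as predicted. I'll lower the foot to just above the rim for a closer relative check.

Call:
apply_moves(rows=[[[-0.001, -0.004, 0.03], [0, 0, 0]], [[-0.001, -0.004, 0.07], [0, 0, 0]], [[-0.001, -0.004, 0.11], [0, 0, 0]], [[-0.001, -0.004, 0.135], [0, 0, 0]], [[-0.001, -0.004, 0.145], [0, 0, 0]], [[-0.001, -0.004, 0.145], [0, 0, 0]], [[-0.001, -0.004, 0.145], [0, 0, 0]]])

```text
clock: 7.72
tcp_pos: [0.4702, -0.1175, 0.164]
orientation: [0.314, 3.125, 0.0]
contact_force: [-0.9, -0.8, 0.1]
grip_width: 0.0222
gripper_force: 58.7
```

```bash
python3 - <<'E'
from bench import telemetry, grab_frame
from h import *
o=telemetry.get_obs(); print({k:np.round(o[k],4).tolist() for k in("clock","tcp_pos","orientation","contact_force")})
f=grab_frame("scene"); np.savez("s4.npz",**f); S=Cam(f)
p=o["tcp_pos"]; c=lambda q:((q-(285,130)+.5)*9-.5).round(1)
for z in(.127,.0635): print(z,c(S.px([p[0],p[1],z])))
print("rim",c(S.px([p[0],p[1],.06])))
b=cv2.resize(f["frame"][130:195,285:345],None,fx=9,fy=9,interpolation=cv2.INTER_CUBIC); cv2.imwrite("pics/s4.png",b[:,:,::-1])
E
```

```text
{'clock': 7.725, 'tcp_pos': [0.4702, -0.1175, 0.164], 'orientation': [0.3136, 3.1254, 0.0001], 'contact_force': [-0.8508, -0.7908, 0.1238]}
0.127 [258.5 261.4]
0.0635 [240.5 498.2]
rim [239.6 510.8]
```

View pics/s4.png

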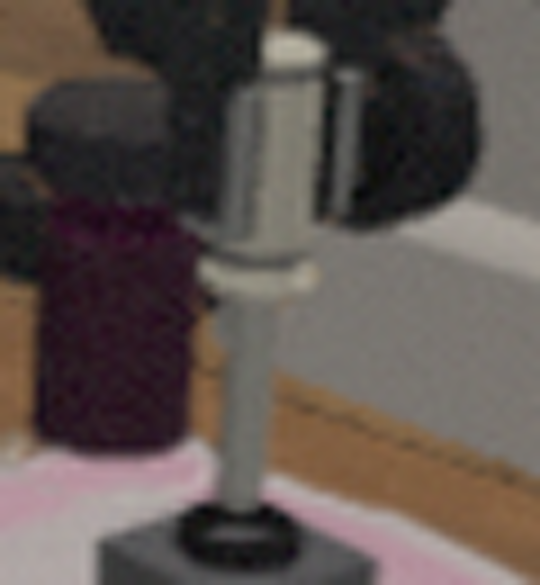

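The foot at about (240,513) sits over the collar centre at about (240,530), so they are aligned to roughly 1 mm. I'll descend gently into the recess and feel for contact.

Call:
apply_moves(rows=[[[0, 0.002, 0.01], [0, 0, 0]], [[0, 0.002, 0.02], [0, 0, 0]], [[0, 0.002, 0.03], [0, 0, 0]], [[0, 0.002, 0.04], [0, 0, 0]], [[0, 0.002, 0.05], [0, 0, 0]], [[0, 0.002, 0.06], [0, 0, 0]], [[0, 0.002, 0.06], [0, 0, 0]]])

```text
clock: 8.65
tcp_pos: [0.47, -0.117, 0.1486]
orientation: [-0.314, -3.125, 0.0]
contact_force: [-0.1, -0.1, -1.0]
grip_width: 0.0231
gripper_force: 58.7
```

Call:
apply_moves(rows=[[[0, 0, 0.006], [0, 0, 0]], [[0, 0, 0.012], [0, 0, 0]], [[0, 0, 0.018], [0, 0, 0]], [[0, 0, 0.018], [0, 0, 0]]])

```text
clock: 9.15
tcp_pos: [0.4701, -0.1172, 0.1442]
orientation: [-0.314, -3.126, 0.0]
contact_force: [-0.3, -0.6, -0.2]
grip_width: 0.0226
gripper_force: 58.6
```

Clear so far. Next is the seal, in 1 mm rows.

Call:
apply_moves(rows=[[[0, 0, 0.004], [0, 0, 0]], [[0, 0, 0.008], [0, 0, 0]], [[0, 0, 0.012], [0, 0, 0]], [[0, 0, 0.012], [0, 0, 0]]])

```text
clock: 9.65
tcp_pos: [0.47, -0.1173, 0.1412]
orientation: [-0.314, -3.126, 0.0]
contact_force: [-0.2, -2.0, -0.0]
grip_width: 0.0225
gripper_force: 58.6
```

Call:
apply_moves(rows=[[[0, 0, 0.004], [0, 0, 0]], [[0, 0, 0.008], [0, 0, 0]], [[0, 0, 0.012], [0, 0, 0]], [[0, 0, 0.012], [0, 0, 0]]])

```text
clock: 10.15
tcp_pos: [0.4703, -0.1174, 0.1387]
orientation: [0.314, 3.125, -0.0]
contact_force: [-2.1, -2.9, 4.0]
grip_width: 0.0229
gripper_force: 59.1
```

Call:
apply_moves(rows=[[[0.002, -0.003, 0.004], [0, 0, 0]], [[0.002, -0.003, 0.008], [0, 0, 0]], [[0.002, -0.003, 0.012], [0, 0, 0]], [[0.002, -0.003, 0.012], [0, 0, 0]]])

```text
clock: 10.65
tcp_pos: [0.47, -0.1176, 0.1356]
orientation: [0.314, 3.125, 0.0]
contact_force: [-0.1, -1.3, 4.2]
grip_width: 0.0228
gripper_force: 59.3
```

Call:
apply_moves(rows=[[[0, -0.001, 0.004], [0, 0, 0]], [[0, -0.001, 0.008], [0, 0, 0]], [[0, -0.001, 0.008], [0, 0, 0]]])

```text
clock: 11.02
tcp_pos: [0.4698, -0.1176, 0.1334]
orientation: [0.313, 3.125, 0.0]
contact_force: [0.7, -0.4, 2.2]
grip_width: 0.0229
gripper_force: 58.9
```

Call:
apply_moves(rows=[[[0, 0, 0.004], [0, 0, 0]], [[0, 0, 0.008], [0, 0, 0]], [[0, 0, 0.008], [0, 0, 0]]])

```text
clock: 11.4
tcp_pos: [0.47, -0.1177, 0.1317]
orientation: [0.313, 3.125, 0.001]
contact_force: [-0.9, -0.8, 7.3]
grip_width: 0.0225
gripper_force: 59.4
```

Call:
apply_moves(rows=[[[0, 0, 0.004], [0, 0, 0]], [[0, 0, 0.008], [0, 0, 0]], [[0, 0, 0.008], [0, 0, 0]]])

```text
clock: 11.78
tcp_pos: [0.4707, -0.118, 0.1314]
orientation: [0.314, 3.123, 0.002]
contact_force: [-5.6, 1.5, 27.5]
grip_width: 0.0226
gripper_force: 61.6
```

The push rose steeply from 7 to 27 N within 0.3 mm at a depth of about 28.6 mm, which looks like the stop. I'll relax the press slightly and verify by flange height.

Call:
apply_moves(rows=[[[0.001, -0.001, -0.005], [0, 0, 0]], [[0.001, -0.001, -0.005], [0, 0, 0]]])

```text
clock: 12.02
tcp_pos: [0.4701, -0.1179, 0.1316]
orientation: [0.313, 3.124, 0.001]
contact_force: [-2.5, 0.5, 13.9]
grip_width: 0.0226
gripper_force: 59.6
```

```bash
python3 - <<'E'
from bench import telemetry, grab_frame
from h import *
o=telemetry.get_obs(); print({k:np.round(o[k],4).tolist() for k in("clock","tcp_pos","contact_force")})
f=grab_frame("scene"); np.savez("s5.npz",**f); S=Cam(f)
p=o["tcp_pos"]; c=lambda q:((q-(285,130)+.5)*9-.5).round(1)
for z in(.0917,.0957,.06): print(z,c(S.px([p[0],p[1],z])))
b=cv2.resize(f["frame"][130:195,285:345],None,fx=9,fy=9,interpolation=cv2.INTER_CUBIC); cv2.imwrite("pics/s5.png",b[:,:,::-1])
E
```

```text
{'clock': 12.025, 'tcp_pos': [0.4701, -0.1179, 0.1316], 'contact_force': [-2.4911, 0.5241, 13.9168]}
0.0917 [249.8 394.8]
0.0957 [250.9 379.9]
0.06 [241.  510.7]
```

View pics/s5.png

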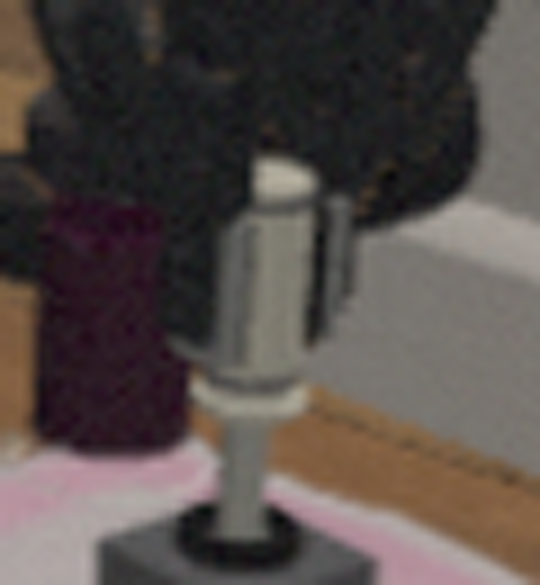

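The flange moved down about 32 mm, matching the TCP, so there was no slip and the foot is about 28.5 mm below the rim, past the seal. I'll press once more to confirm a rigid stop.

Call:
apply_moves(rows=[[[0, 0, 0.003], [0, 0, 0]], [[0, 0, 0.005], [0, 0, 0]], [[0, 0, 0.005], [0, 0, 0]], [[0, 0, 0.005], [0, 0, 0]]])

```text
clock: 12.58
tcp_pos: [0.4706, -0.1181, 0.1315]
orientation: [0.314, 3.123, 0.002]
contact_force: [-4.1, 1.1, 26.7]
grip_width: 0.0226
gripper_force: 61.1
```

The stop is rigid, at 13 N per 0.1 mm. I'll ease off a little and open.

Call:
apply_moves(rows=[[[0.001, 0, -0.004], [0, 0, 0]], [[0.001, 0, -0.004], [0, 0, 0]]])

```text
clock: 12.82
tcp_pos: [0.4701, -0.1179, 0.1316]
orientation: [0.313, 3.123, 0.001]
contact_force: [-2.7, -0.2, 16.1]
grip_width: 0.0227
gripper_force: 60.0
```

Call:
apply_moves(rows=[[[0, 0, 0], [0, 0, 0]], [[0, 0, 0], [0, 0, 0]], [[0, 0, 0], [0, 0, 0]], [[0, 0, 0], [0, 0, 0]], [[0, 0, 0], [0, 0, 0]], [[0, 0, 0], [0, 0, 0]], [[0, 0, 0], [0, 0, 0]]], jaw=0.6)

```text
clock: 13.7
tcp_pos: [0.4689, -0.1181, 0.1303]
orientation: [-0.314, -3.126, -0.0]
contact_force: [0.4, 0.1, -0.5]
grip_width: 0.0683
gripper_force: 0.0
```

```bash
python3 - <<'E'
from bench import telemetry, grab_frame
from h import *
o=telemetry.get_obs(); print({k:np.round(o[k],4).tolist() for k in("clock","tcp_pos","contact_force","grip_width")})
f=grab_frame("scene"); np.savez("s6.npz",**f)
A=load("s5.npz").f["frame"]; B=f["frame"]
# shift of spigot+flange patch between pressed and released
t=cv2.cvtColor(A[168:186,304:322],cv2.COLOR_RGB2GRAY); w=cv2.cvtColor(B[160:194,296:330],cv2.COLOR_RGB2GRAY)
r=cv2.matchTemplate(cv2.resize(w,None,fx=8,fy=8,interpolation=cv2.INTER_CUBIC),cv2.resize(t,None,fx=8,fy=8,interpolation=cv2.INTER_CUBIC),cv2.TM_CCOEFF_NORMED)
_,m,_,l=cv2.minMaxLoc(r); print("score",m,"shift px",l[0]/8-8,l[1]/8-8)
b=cv2.resize(B[130:195,285:345],None,fx=9,fy=9,interpolation=cv2.INTER_CUBIC); cv2.imwrite("pics/s6.png",b[:,:,::-1])
E
```

```text
{'clock': 13.7, 'tcp_pos': [0.4689, -0.1181, 0.1303], 'contact_force': [0.4018, 0.0629, -0.4589], 'grip_width': 0.0683}
score 0.9683327078819275 shift px 0.0 0.0
```

View pics/s6.png

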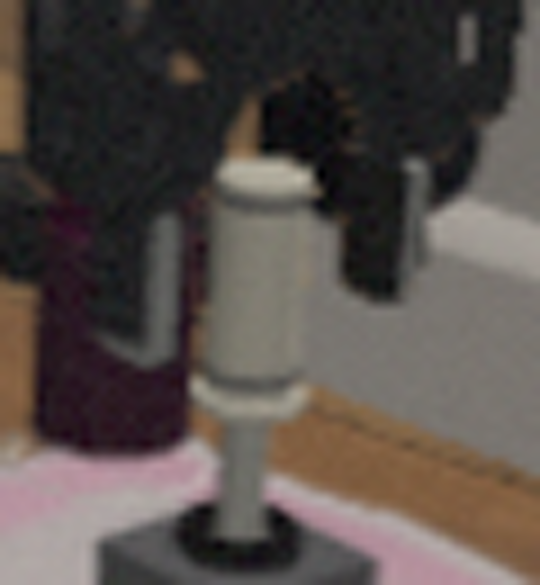

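The tube stands upright and free between the pads, with no measurable shift since it was pressed. I'll retreat straight up.

Call:
apply_moves(rows=[[[0, 0, -0.05], [0, 0, 0]], [[0, 0, -0.13], [0, 0, 0]], [[0, 0, -0.22], [0, 0, 0]], [[0, 0, -0.31], [0, 0, 0]], [[0, 0, -0.38], [0, 0, 0]], [[0, 0, -0.4], [0, 0, 0]], [[0, 0, -0.4], [0, 0, 0]], [[0, 0, -0.4], [0, 0, 0]], [[0, 0, -0.4], [0, 0, 0]]])

```text
clock: 14.88
tcp_pos: [0.4685, -0.118, 0.2297]
orientation: [-0.314, -3.125, 0.0]
contact_force: [-0.4, -0.1, 0.3]
grip_width: 0.0687
gripper_force: 0.0
```

```bash
python3 - <<'E'
from bench import telemetry, grab_frame, job
from h import *
o=telemetry.get_obs(); print({k:np.round(o[k],4).tolist() for k in("clock","tcp_pos","contact_force")})
B=grab_frame("scene")["frame"]; A=load("s6.npz").f["frame"]
up=lambda a:cv2.resize(cv2.cvtColor(a,cv2.COLOR_RGB2GRAY),None,fx=8,fy=8,interpolation=cv2.INTER_CUBIC)
_,m,_,l=cv2.minMaxLoc(cv2.matchTemplate(up(B[160:194,296:330]),up(A[168:186,304:322]),cv2.TM_CCOEFF_NORMED))
s=(l[0]/8-8,l[1]/8-8); print(m,s)
if m>.9 and max(map(abs,s))<.4: print("handing in",job.hand_in())
E
```

```text
{'clock': 14.875, 'tcp_pos': [0.4685, -0.118, 0.2297], 'contact_force': [-0.3979, -0.105, 0.3377]}
0.9930154085159302 (0.0, 0.0)
the job is handed in; nothing more can be done
handing in None
```

The filter tube is in the collar with its foot on the stop, about 28.5 mm below the rim; it stands released and upright, the arm is clear, and the job was handed in at about 15 s, though no verdict came back.

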